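# Put a cleaned fitting away in an empty cell of the dust-flap box

### The job

Put the loose hexagon-footed fitting away in an empty cell of the dust-flap box. The flaps hide which cells are taken, so before you move the fitting, feel straight down through the flaps with shut fingers, cell by cell, until they go right down into an empty one; then stand the fitting on the flaps of an empty cell and press it through so that it comes to rest on the cell's floor. Leave the hose fitting, the bearing and the tape measure where they are.

Things in the scene. Friction and masses are not known exactly. Their poses are not given: they have to be found in the camera images.
- flap_box: Low grey sheet-steel box fixed to the bench, 136 mm (its x) by 204 mm (its y) by 72 mm high, with a bail handle folded down on each end and card holders along its front (-x) side. Origin: centre of its underside; z up, x away from the robot at yaw 0. Two rows of three covered cells, 62 mm deep, mouths 56 x 56 mm, centres 64 mm apart along x and 66 mm along y.
- rim_centre (a point): Centre of the box's top, level with the rim. Two plain steel leaves close each mouth, 1 mm below the rim, hinged along its sides; they meet in a seam along the box's x. About 3 N in the middle starts to swing them down, under 8 N takes them right aside (they then reach 30 mm below the rim). They are slick, spring shut by themselves, and carry a fitting stood on them.
- floor_centre (a point): Centre of the box at the level of the cells' floors (black rubber), 62 mm below the rim. Four of the six cells hold a fitting like the loose one, foot down within 5 mm of the cell's middle, top 32 mm below the rim; two are empty, not told which. Shut fingers pushed straight down the middle of a cell stop at 32 mm if it is taken, else pass on to 62 mm (45 mm is deep enough).
- fitting_centre (a point): Centre, half-way up, of the loose grey steel fitting: a hexagon foot 29 mm across flats, 33 mm across corners, with a threaded stub about 20 mm thick standing on it, 30 mm high in all, about 50 to 85 g. It stands foot down on the bench, its centre 15 mm up. z points up through the stub.
- fitting: The same loose fitting; origin at the centre of its underside.
- hose_tail: Bystander: a grey hose fitting with a ribbed tail lying on the bench, 29 x 51 x 25 mm; origin at the centre of its underside.
- bearing: Bystander: a ball bearing lying flat on the bench, 42 mm across, 12 mm thick; origin at the centre of its underside.
- tape_measure: Bystander: a steel tape measure standing on the bench, 36 x 80 x 60 mm; origin under its middle.
- cell_1 (a point): Centre of the mouth of a cell of the box, level with the rim (front row, left), 62 mm above the cell's floor; x, y, z as the box's.
- cell_2 (a point): Centre of the mouth of a cell of the box, level with the rim (front row, middle), 62 mm above the cell's floor; x, y, z as the box's.
- cell_3 (a point): Centre of the mouth of a cell of the box, level with the rim (front row, right), 62 mm above the cell's floor; x, y, z as the box's.
- cell_4 (a point): Centre of the mouth of a cell of the box, level with the rim (back row, left), 62 mm above the cell's floor; x, y, z as the box's.
- cell_5 (a point): Centre of the mouth of a cell of the box, level with the rim (back row, middle), 62 mm above the cell's floor; x, y, z as the box's.
- cell_6 (a point): Centre of the mouth of a cell of the box, level with the rim (back row, right), 62 mm above the cell's floor; x, y, z as the box's.
Things that resemble listed ones, but are neither listed nor needed, are in the scene too. Leave any purple look-alike of the fitting alone.

How it is judged:
By the outcome, as a careful person would: the job done as asked, in the order asked, and still so for the second after the job is handed in, with the robot touching nothing.
It also fails if it takes over 67 s, if anything falls off the work surface, if the arm or the gripper's body presses on something with over 40 N, if the wrist force passes 120 N, or if a joint passes its speed limit or range.

### The arm

A 7-joint arm with a two-finger parallel gripper is mounted at the origin on a cart in front of the work surface, level with it; the furniture and walls round the work are solid. World frame = base frame: x ahead of the robot, y to its left, z up, the work surface at z = 0. Lengths are in m, angles in rad, forces in N, time in s.
With the tool pointing down it reaches from about 0.4 to 0.85 m from the base axis. Payload 10.4 kg.
Tool frame: the origin (TCP) lies where the fingers leave the gripper's body, on its centre line; the fingertips stand 70 mm ahead of it and the grasp point (between the pads) lies r.grip_depth ahead of it (r.grip_depth is the distance from the TCP to the grasp point, in m); z points along the fingers, y is the direction in which the jaws open and shut (so a half turn about z gives the same grasp; the last joint's range is limited). The gripper opens to 87 mm and grips with 3 to 60 N. Pads are 19 mm wide; open, the fingers measure 117 mm over their backs; the gripper's body (75 mm by 190 mm) begins 51 mm behind the grasp point.
Start: joints at [1.259, 0.332, -0.065, 1.46, 0.022, 1.35, -0.088], TCP at [0.178, -0.599, 0.292] pointing down, gripper open.
Joint ranges: [-2.6, 2.6], [-0.5, 2.12], [-1.47, 1.34], [0.16, 2.42], [-1.27, 4.41], [0.06, 2.06], [-2.6, 2.6]. Speed limits (rad/s): [2.22, 2.22, 2.79, 2.79, 3.14, 3.14, 3.14].

### API

Orientations are given as a unit quaternion [x, y, z, w].
In Python, from bench import monitor, viewer, workorder, nets, r gives the robot as it stands.
- The arm moves only by the tool drive_tool, never from a script. Its argument "plan" is a list of rows, each an object of numbers: "rx", "ry", "rz": the turn, a rotation vector about the tool's x, y, z in units of 360 degrees (1.0 is 360 degrees); "x", "y", "z": the shift along the tool's x, y, z in units of 1000 mm (1.0 is 1000 mm); "fingers": the opening, from 0 (shut) to 1 (fully open). In form: [{"rx": .., "ry": .., "rz": .., "x": .., "y": .., "z": .., "fingers": ..}, ...]. A call has 1 to 12 rows; each row is the pose to reach, as a shift and turn from the pose commanded when the call began, along the tool's axes at that moment, turning the shorter way round; what a row does not reach only later rows make up. A row lasts 1/8 s, in which the tool goes at most 62.5 mm and 10.7 degrees, less where a joint would pass 70% of its speed; a pose out of reach is approached as far as the arm can. A call with a number of a shift or a turn outside -1 to 1 is refused whole. A call with a gripper value outside its range is refused whole. The fingers move at their own pace and stop on an object; "squeeze" is the grip in N (left out, the last holds). Time passes only in rows, so rows that repeat a pose let the fingers close. It gives the time, the measured TCP pose, the force and the opening at its end, in the units of the state.
- monitor.read_state(): the state, without advancing time (a new reading comes with each control period).
- viewer.camera(name): name is "side" or "top"; returns a dict with "color" (400x640x3 uint8, red, green, blue), "depth" (400x640 float32, m along the optical axis (not along the pixel's ray), 0 where there is no reading), "camera_matrix" (3x3 intrinsics, pixels), "D" ([k1, k2, p1, p2, k3] as OpenCV has them; the pictures are not rectified), "xyz" and "rotation" of the camera in the world. Camera axes: x right, y down, z forward; pixel columns grow to the right and rows downward; lengths in m; the calibration is good to about 2 mm. A picture is of the moment at which its call begins.
- workorder.close_job(): hands the job in, once; it reports no verdict.
Trained networks look in the newest picture that a camera, given by its name, has taken for a name from the list of things; names that differ only in an ending like _2 or _b are one class to them, and where a whole thing is asked for, a point or a joint stands for the part that bears it (a point fixed in the world has none). Each returns a list of dicts, best first, with "confidence" (0 to 1); they miss things now and then, are a little off and sometimes report something else, mostly with a low value. They report only what shows in the picture. A call takes as long as a camera call. They do not tell look-alikes from the thing itself.
- nets.find_in(label, camera): "centre" ([x, y, z] in m, in world coordinates, good to about 4 mm: the middle of the surface that is visible of it).
- nets.regions_of(label, camera): "region" (400x640 bool, what is visible of it).
The state is a dict: "time": time; "joint_positions": joint angles; "joint_vel": joint speeds; "joint_torque": joint torques, N m; "ee_pos": TCP position; "eef_rot": TCP orientation; "ft_force": force on the tool from outside, world axes, zero at the start; "torque": the same for the moment, N m; "width": finger opening in m.
Only numpy, scipy, OpenCV 4.12 (cv2) and the standard library are available. Lean on these libraries where they do the work, as an engineer would, in place of code of your own. Each camera call takes 0.05 s, during which the arm holds its last target.

## Working session

There is one attempt and no reset: what is moved stays moved. The work goes in short steps, Python scripts to look and compute and a tool call to move; the robot and the scene stay as the last step left them, time stands still between calls to the robot, and variables do not carry over. Pictures are saved under pics/ and viewed, and the job is handed in when it is done.

Besides the shell and the picture viewer there is one more tool, called after "Emit:" as name(argument=value, ...), one argument or row to a line, values as JSON. drive_tool: Moves the arm, as the interface text tells. Its arguments: {"type":"object","properties":{"plan":{"type":"array","items":{"type":"object","properties":{"rx":{"type":"number","minimum":-1,"maximum":1},"ry":{"type":"number","minimum":-1,"maximum":1},"rz":{"type":"number","minimum":-1,"maximum":1},"x":{"type":"number","minimum":-1,"maximum":1},"y":{"type":"number","minimum":-1,"maximum":1},"z":{"type":"number","minimum":-1,"maximum":1},"fingers":{"type":"number"}}}},"squeeze":{"type":"number"}},"required":["plan"]}

```bash
ls; mkdir -p pics; python3 - <<'E'
from bench import monitor, viewer, workorder, nets, r
import cv2,pickle
s=monitor.read_state()
for k,v in s.items(): print(k,v)
print(r.grip_depth)
for n in("top","side"):
    c=viewer.camera(n); cv2.imwrite(f"pics/{n}0.png",c["color"][:,:,::-1]); pickle.dump(c,open(f"{n}0.pkl","wb"))
    print(n,c["camera_matrix"],c["D"],c["xyz"],c["rotation"])
    for l in("flap_box","fitting","hose_tail","bearing","tape_measure"):
        for d in nets.find_in(l,n): print(l,d)
E
```

```text
pics
time 0.0
joint_positions [ 1.25940351  0.33286016 -0.06468968  1.46093267  0.02158569  1.34988394
 -0.08848973]
joint_vel [-1.05388398e-03  3.79122996e-04  1.55115286e-04  2.20681807e-03
  7.37920528e-04  9.05122801e-05 -9.75617919e-05]
joint_torque [-2.94616857e-04 -6.23245311e+01  2.43561954e-02 -3.89894772e+01
 -6.13665814e-02  3.97596066e-02  1.10576293e-04]
ee_pos [ 0.17791395 -0.59884835  0.29146528]
eef_rot [ 9.89591394e-01  1.43904102e-01 -1.26277999e-04 -6.83101827e-04]
ft_force [ 0.49024033  0.30389081 -0.78076006]
torque [-0.00271217 -0.04783455 -0.01592071]
width 0.08715765063073277
0.051
top [[408.19673553   0.         320.78109402]
 [  0.         408.19673553 200.16206634]
 [  0.           0.           1.        ]] [-0.00604566  0.          0.          0.          0.        ] [ 0.45434627 -0.02202608  1.14143436] [-0.70516245  0.70822781 -0.03226352  0.01087907]
flap_box {'centre': [0.5842, 0.1835, 0.0712], 'confidence': 0.91}
fitting {'centre': [0.4531, -0.2271, 0.0135], 'confidence': 0.64}
fitting {'centre': [0.4704, -0.2951, 0.0119], 'confidence': 0.53}
fitting 
[... 566 characters left out ...]
    0.        ] [ 0.37664313 -0.81864237  0.7006505 ] [ 0.89745274 -0.09002041  0.03837936 -0.43011852]
flap_box {'centre': [0.5806, 0.1404, 0.0664], 'confidence': 0.91}
flap_box {'centre': [0.6699, -0.2328, 0.0087], 'confidence': 0.57}
fitting {'centre': [0.5428, -0.2271, 0.0093], 'confidence': 0.71}
fitting {'centre': [0.4487, -0.2303, 0.0144], 'confidence': 0.63}
fitting {'centre': [0.379, -0.2785, 0.0136], 'confidence': 0.57}
fitting {'centre': [0.4656, -0.3075, 0.0091], 'confidence': 0.54}
fitting {'centre': [0.578, 0.1369, 0.0722], 'confidence': 0.17}
bearing {'centre': [0.6662, -0.2348, 0.0073], 'confidence': 0.44}
tape_measure {'centre': [0.5631, -0.4269, 0.0532], 'confidence': 0.83}
```

View pics/top0.png

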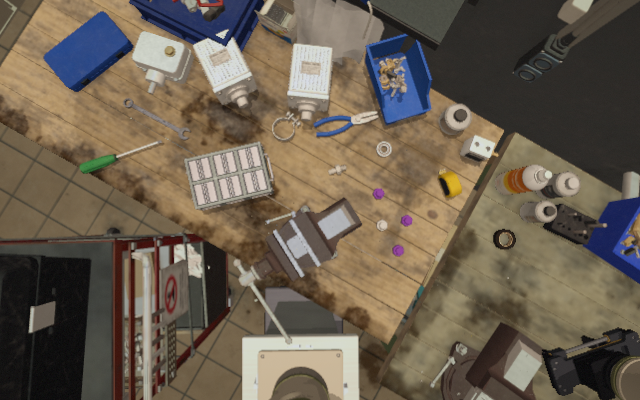

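View pics/side0.png

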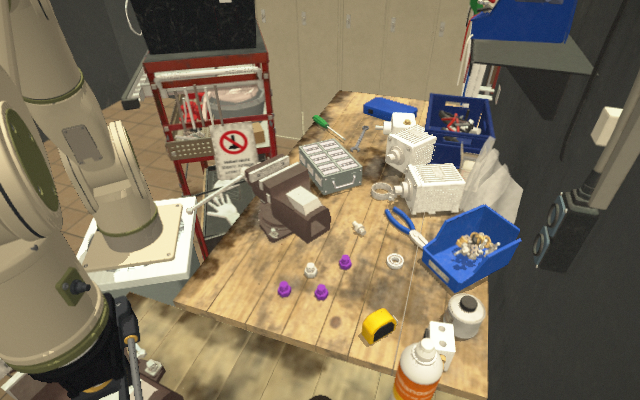

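```bash
python3 - <<'E'
import cv2,pickle
c=pickle.load(open("top0.pkl","rb"));a=cv2.resize(c["color"][210:390,330:510,::-1],(0,0),fx=0.1,fy=0.1)
im=c["color"][:,:,::-1]
cv2.imwrite("pics/topbox.png",cv2.resize(im[60:240,140:340],(800,720)[0:2])[:600] if 0 else cv2.resize(im[60:210,160:360],(800,600),interpolation=cv2.INTER_CUBIC))
cv2.imwrite("pics/topfit.png",cv2.resize(im[120:270,360:560],(800,600),interpolation=cv2.INTER_CUBIC))
E
```

```text
(no output)
```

View pics/topbox.png

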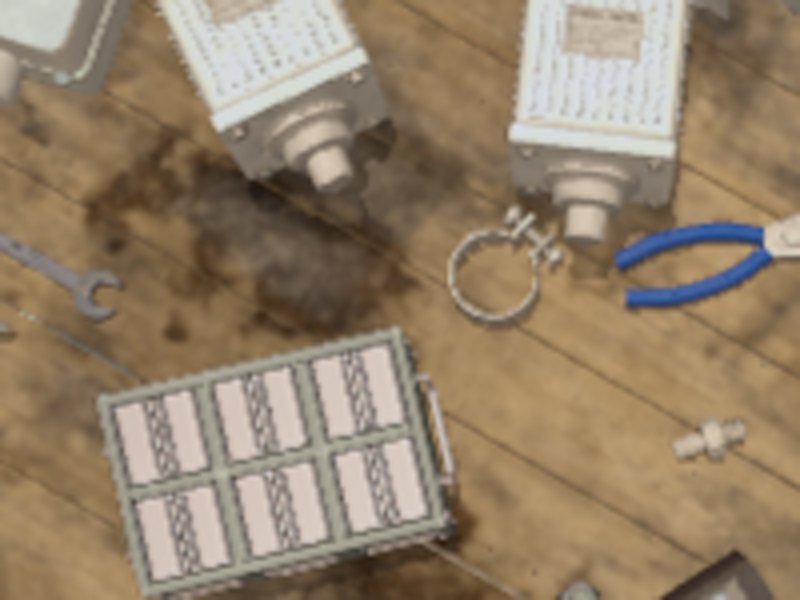

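View pics/topfit.png

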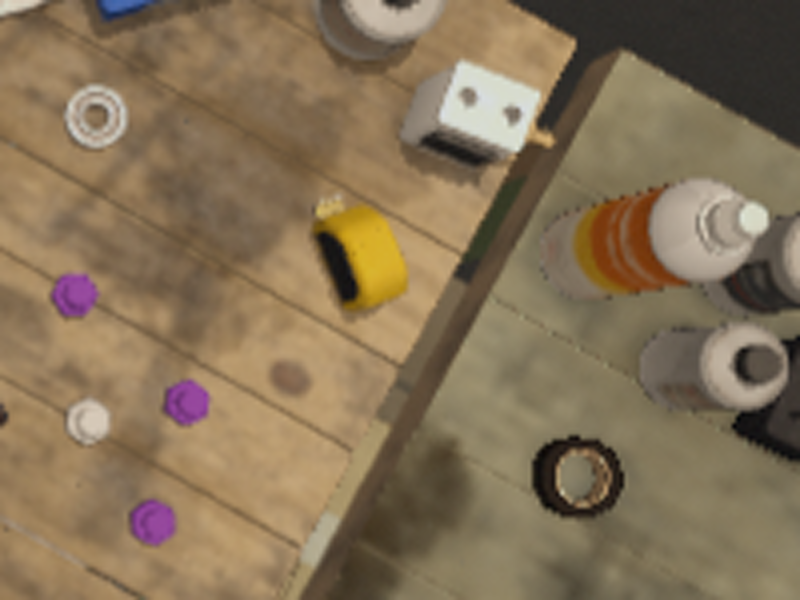

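```bash
cat > h.py <<'E'
import numpy as np,cv2,pickle
from scipy.spatial.transform import Rotation as R
def cloud(c):
    K=c["camera_matrix"];D=np.array(c["D"],float)
    h,w=c["depth"].shape
    u,v=np.meshgrid(np.arange(w),np.arange(h))
    p=cv2.undistortPoints(np.stack([u,v],-1).reshape(-1,1,2).astype(float),K,D).reshape(h,w,2)
    z=c["depth"]
    P=np.dstack([p[...,0]*z,p[...,1]*z,z])
    P=P@R.from_quat(c["rotation"]).as_matrix().T+np.array(c["xyz"])
    P[z==0]=np.nan
    return P
def proj(c,pts):
    M=R.from_quat(c["rotation"]).as_matrix()
    q=(np.atleast_2d(pts)-np.array(c["xyz"]))@M
    return cv2.projectPoints(q,np.zeros(3),np.zeros(3),c["camera_matrix"],np.array(c["D"],float))[0].reshape(-1,2)
E
python3 - <<'E'
from h import *
np.set_printoptions(precision=4,suppress=True)
t=pickle.load(open("top0.pkl","rb"));P=cloud(t)
for uv in [(382,225),(378,194),(406,220),(398,250)]: print(uv,P[uv[1],uv[0]])
for n in("top","side"):
    c=pickle.load(open(n+"0.pkl","rb"));P=cloud(c);col=c["color"].astype(int)
    m=(abs(P[...,0]-.453)<.035)&(abs(P[...,1]+.227)<.035)&(P[...,2]>.006)&(P[...,2]<.05)
    sat=col.max(-1)-col.min(-1)
    q=P[m]; print(n,m.sum(),q.min(0),q.max(0),(q.min(0)+q.max(0))/2)
    hi=q[q[:,2]>.022]; print(len(hi),hi.mean(0), (hi.min(0)+hi.max(0))/2,np.median(hi[:,2]))
    # box
    m=(abs(P[...,0]-.583)<.14)&(abs(P[...,1]-.18)<.16)&(P[...,2]>.06)&(P[...,2]<.082)
    m=cv2.morphologyEx(m.astype(np.uint8),cv2.MORPH_OPEN,np.ones((5,5)))
    k,l,st,ce=cv2.connectedComponentsWithStats(m);i=1+np.argmax(st[1:,4]);m=l==i
    q=P[m]; print("box",m.sum(),np.median(q[:,2]))
    print(cv2.minAreaRect((q[:,:2]*1000).astype(np.float32)))
    # height of vise
    m=(P[...,0]>.3)&(P[...,0]<.56)&(P[...,1]>-.15)&(P[...,1]<.15)&(P[...,2]>.01)
    print("vise",np.nanmax(P[m][:,2]))
c=pickle.load(open("top0.pkl","rb"));P=cloud(c)
for v in range(190,290,8): print(v,' '.join('%4d'%(1000*P[v,u,2]) if P[v,u,2]==P[v,u,2] else ' nan' for u in range(170,400,8)))
print(P[212,350],P[230,356],P[240,262],P[250,300])
E
```

```text
(382, 225) [ 0.4537 -0.2228  0.0302]
(378, 194) [ 0.5386 -0.213   0.03  ]
(406, 220) [ 0.467  -0.2889  0.0308]
(398, 250) [ 0.3853 -0.2659  0.0287]
top 94 [ 0.4371 -0.2376  0.0075] [ 0.4675 -0.2094  0.0356] [ 0.4523 -0.2235  0.0215]
40 [ 0.4534 -0.2239  0.0298] [ 0.4537 -0.2243  0.0289] 0.030144605772181476
box 3569 0.07123047369080493
((586.6178588867188, 191.06539916992188), (137.3522186279297, 206.24513244628906), 12.404828071594238)
vise 0.17314414214375118
side 137 [ 0.4383 -0.2426  0.006 ] [ 0.4682 -0.2157  0.0321] [ 0.4533 -0.2292  0.0191]
51 [ 0.4534 -0.2294  0.0288] [ 0.4531 -0.2283  0.0271] 0.02965904066696823
box 1470 0.0713186233860102
((585.5415649414062, 186.69871520996094), (136.8931427001953, 207.7190704345703), 12.795599937438965)
vise 0.17175947057956986
190    0    1  -18   71   69   72   73   73   68   74   75   70   74    0    0    1    1    2    0   -1    2    0    0    1    1    1   27   -2   -1
198    0    0    0   74   73   74   72   72   72   72   20   -2   -3    3   -2    0   -1    2    0    0   -3   -1    0   -3    0    0   14   -2   -1
206   -3    0    0 
[... 1020 characters left out ...]
 13
262   38   -9  -59 -338 -316 -413 -549 -720   93 -865   -5   84   92  105  167  139   31   36  165  164    2   -2   -2    0   -1   -1    0    0   -1
270   81   21  -52 -341 -322 -424 -550 -705 -860   86   82   99   94   78  113  168  169   -4   -1    2   -2    1   -4   -3   -3   -5   -3    1    0
278   84   16  -52 -374 -327 -410 -550 -712 -862   90   88   94 -863   -2   -3  168   -3    0    1   -1    0   -3    0   -1    3    0    0   -2   -2
286   83   19  -50 -377 -357 -415 -547 -712 -848 -865   77 -867 -862 -862 -817    0   -2   -4   -1    0   -3    0    0    0    0    2   -2   -3    0
[ 0.4867 -0.1264  0.1188] [ 0.4401 -0.155  -0.0005] [0.4139 0.1069 0.0006] [ 0.3915 -0.0003  0.0995]
```

```bash
python3 - <<'E'
from h import *
np.set_printoptions(precision=4,suppress=True)
pts=[]
for n in("top","side"):
    P=cloud(pickle.load(open(n+"0.pkl","rb"))).reshape(-1,3); pts.append(P[~np.isnan(P[:,0])])
P=np.vstack(pts)
B=np.array([.586,.189]);yaw=np.radians(12.6)
Rz=lambda a:np.array([[np.cos(a),-np.sin(a)],[np.sin(a),np.cos(a)]])
cells={i+1:B+Rz(yaw)@np.array([[-.032,.032][i//3],[.066,0,-.066][i%3]]) for i in range(6)}
cells['F']=np.array([.4535,-.2265])
for k,c in cells.items():
    print(k,c)
    for jd in (12.6,102.6,57.6,-32.4,-26,0,30):
        q=(P[:,:2]-c)@Rz(np.radians(jd))  # coords in jaw frame: col0 along jaw
        m=(abs(q[:,0])<.110)&(abs(q[:,1])<.055)&(P[:,2]<.6)
        hs=P[m][:,2]
        bx=P[m][hs>.083]
        print('  jaw',jd,'max z %.3f n>.083 %d'%(hs.max(),len(bx)), bx.min(0) if len(bx) else '')
E
```

```text
1 [0.5404 0.2464]
  jaw 12.6 max z 0.078 n>.083 0 
  jaw 102.6 max z 0.078 n>.083 0 
  jaw 57.6 max z 0.078 n>.083 0 
  jaw -32.4 max z 0.078 n>.083 0 
  jaw -26 max z 0.078 n>.083 0 
  jaw 0 max z 0.078 n>.083 0 
  jaw 30 max z 0.078 n>.083 0 
2 [0.5548 0.182 ]
  jaw 12.6 max z 0.078 n>.083 0 
  jaw 102.6 max z 0.078 n>.083 0 
  jaw 57.6 max z 0.078 n>.083 0 
  jaw -32.4 max z 0.078 n>.083 0 
  jaw -26 max z 0.078 n>.083 0 
  jaw 0 max z 0.078 n>.083 0 
  jaw 30 max z 0.077 n>.083 0 
3 [0.5692 0.1176]
  jaw 12.6 max z 0.078 n>.083 0 
  jaw 102.6 max z 0.078 n>.083 0 
  jaw 57.6 max z 0.078 n>.083 0 
  jaw -32.4 max z 0.078 n>.083 0 
  jaw -26 max z 0.078 n>.083 0 
  jaw 0 max z 0.078 n>.083 0 
  jaw 30 max z 0.078 n>.083 0 
4 [0.6028 0.2604]
  jaw 12.6 max z 0.078 n>.083 0 
  jaw 102.6 max z 0.078 n>.083 0 
  jaw 57.6 max z 0.078 n>.083 0 
  jaw -32.4 max z 0.078 n>.083 0 
  jaw -26 max z 0.078 n>.083 0 
  jaw 0 max z 0.078 n>.083 0 
  jaw 30 max z 0.078 n>.083 0 
5 [0.6172 0.196 ]
  jaw 12.6 max z 0.078 n>.083 0 
  jaw 102.6 max z 0.078 n>.083 0 
  jaw 57.6 max z 0.078 n>.083 0 
  jaw -32.4 max z 0.078 n>.083 0 
  jaw -26 max z 0.078 n>.083 0 
  jaw 0 max z 0.077 n>.083 0 
  jaw 30 max z 0.078 n>.083 0 
6 [0.6316 0.1316]
  jaw 12.6 max z 0.078 n>.083 0 
  jaw 102.6 max z 0.078 n>.083 0 
  jaw 57.6 max z 0.078 n>.083 0 
  jaw -32.4 max z 0.078 n>.083 0 
  jaw -26 max z 0.078 n>.083 0 
  jaw 0 max z 0.078 n>.083 0 
  jaw 30 max z 0.078 n>.083 0 
F [ 0.4535 -0.2265]
  jaw 12.6 max z 0.036 n>.083 0 
  jaw 102.6 max z 0.139 n>.083 764 [ 0.4301 -0.1631  0.083 ]
  jaw 57.6 max z 0.139 n>.083 678 [ 0.4424 -0.1631  0.083 ]
  jaw -32.4 max z 0.084 n>.083 1 [ 0.4543 -0.1631  0.084 ]
  jaw -26 max z 0.036 n>.083 0 
  jaw 0 max z 0.036 n>.083 0 
  jaw 30 max z 0.115 n>.083 6 [ 0.4543 -0.1631  0.084 ]
```

```bash
cat >> h.py <<'E'
B=np.array([.586,.189]);yaw=np.radians(12.6)
Rz=lambda a:np.array([[np.cos(a),-np.sin(a)],[np.sin(a),np.cos(a)]])
cells={i+1:B+Rz(yaw)@np.array([[-.032,.032][i//3],[.066,0,-.066][i%3]]) for i in range(6)}
F=np.array([.4535,-.2265])
def show(*targets,jaw=12.6):
    from bench import monitor
    s=monitor.read_state();M=R.from_quat(s["eef_rot"])
    a=np.radians(jaw);T=R.from_matrix(np.array([[-np.sin(a),np.cos(a),0],[np.cos(a),np.sin(a),0],[0,0,-1]]).T)
    rv=(M.inv()*T).as_rotvec()/(2*np.pi)
    print("t",s["time"],"pos",np.round(s["ee_pos"],4),"f",np.round(s["ft_force"],2),"w",round(s["width"],4),"turn",np.round(rv,4))
    for t in targets: print("  ->",np.round(t,4),"shift",np.round(M.inv().apply(np.array(t)-s["ee_pos"]),4))
E
python3 -c "
from h import *
show([.42,-.35,.33],[.5,-.1,.33],[*cells[3],.25],[*cells[3],.155]);"
```

```text
t 0.6 pos [ 0.178  -0.5991  0.2923] f [-0.23 -0.58 -0.31] w 0.0868 turn [ 0.     0.    -0.239]
  -> [ 0.42 -0.35  0.33] shift [ 0.3029 -0.1699 -0.0377]
  -> [ 0.5  -0.1   0.33] shift [ 0.4508 -0.3868 -0.0378]
  -> [0.5692 0.1176 0.25  ] shift [ 0.5791 -0.5757  0.0422]
  -> [0.5692 0.1176 0.155 ] shift [ 0.5791 -0.5757  0.1372]
```

Emit:
drive_tool(
  plan=[
    {"x": 0.05,"y": -0.028,"z": -0.02,"rz": -0.029,"fingers": 0},
    {"x": 0.1,"y": -0.056,"z": -0.038,"rz": -0.058,"fingers": 0},
    {"x": 0.15,"y": -0.084,"z": -0.038,"rz": -0.087,"fingers": 0},
    {"x": 0.2,"y": -0.112,"z": -0.038,"rz": -0.116,"fingers": 0},
    {"x": 0.25,"y": -0.14,"z": -0.038,"rz": -0.145,"fingers": 0},
    {"x": 0.303,"y": -0.17,"z": -0.038,"rz": -0.174,"fingers": 0},
    {"x": 0.335,"y": -0.217,"z": -0.038,"rz": -0.203,"fingers": 0},
    {"x": 0.367,"y": -0.264,"z": -0.038,"rz": -0.23,"fingers": 0},
    {"x": 0.4,"y": -0.312,"z": -0.038,"rz": -0.239,"fingers": 0},
    {"x": 0.43,"y": -0.358,"z": -0.038,"rz": -0.239,"fingers": 0},
    {"x": 0.451,"y": -0.387,"z": -0.038,"rz": -0.239,"fingers": 0},
  ],
  squeeze=20,
)

```text
validation failed for argument at $.pl...
```

```bash
python3 -c "
from h import *
show([.5,-.1,.33],[*cells[3],.25],[*cells[3],.155]);"
```

```text
t 0.6 pos [ 0.178  -0.5991  0.2923] f [-0.23 -0.58 -0.31] w 0.0868 turn [ 0.     0.    -0.239]
  -> [ 0.5  -0.1   0.33] shift [ 0.4508 -0.3868 -0.0378]
  -> [0.5692 0.1176 0.25  ] shift [ 0.5791 -0.5757  0.0422]
  -> [0.5692 0.1176 0.155 ] shift [ 0.5791 -0.5757  0.1372]
```

Emit:
drive_tool(
  plan=[
    {"rx": 0,"ry": 0,"rz": -0.029,"x": 0.05,"y": -0.028,"z": -0.02,"fingers": 0},
    {"rx": 0,"ry": 0,"rz": -0.058,"x": 0.1,"y": -0.056,"z": -0.038,"fingers": 0},
    {"rx": 0,"ry": 0,"rz": -0.087,"x": 0.15,"y": -0.084,"z": -0.038,"fingers": 0},
    {"rx": 0,"ry": 0,"rz": -0.116,"x": 0.2,"y": -0.112,"z": -0.038,"fingers": 0},
    {"rx": 0,"ry": 0,"rz": -0.145,"x": 0.25,"y": -0.14,"z": -0.038,"fingers": 0},
    {"rx": 0,"ry": 0,"rz": -0.174,"x": 0.303,"y": -0.17,"z": -0.038,"fingers": 0},
    {"rx": 0,"ry": 0,"rz": -0.203,"x": 0.335,"y": -0.217,"z": -0.038,"fingers": 0},
    {"rx": 0,"ry": 0,"rz": -0.23,"x": 0.367,"y": -0.264,"z": -0.038,"fingers": 0},
    {"rx": 0,"ry": 0,"rz": -0.239,"x": 0.4,"y": -0.312,"z": -0.038,"fingers": 0},
    {"rx": 0,"ry": 0,"rz": -0.239,"x": 0.43,"y": -0.358,"z": -0.038,"fingers": 0},
    {"rx": 0,"ry": 0,"rz": -0.239,"x": 0.451,"y": -0.387,"z": -0.038,"fingers": 0},
  ],
  squeeze=20,
)

```text
time: 1.98
ee_pos: [0.5006, -0.0968, 0.3307]
eef_rot: [0.624, 0.781, 0.0, 0.0]
ft_force: [0.3, -0.5, 0.3]
width: 0.0004
```

```bash
python3 -c "
from h import *
show([.5,-.1,.33],[*cells[3],.25],[*cells[3],.155]);"
```

```text
t 1.975 pos [ 0.5006 -0.0968  0.3307] f [ 0.35 -0.47  0.31] w 0.0004 turn [0.0001 0.0001 0.0004]
  -> [ 0.5  -0.1   0.33] shift [-0.003  -0.0012  0.0007]
  -> [0.5692 0.1176 0.25  ] shift [0.1941 0.1141 0.0807]
  -> [0.5692 0.1176 0.155 ] shift [0.1941 0.114  0.1757]
```

Emit:
drive_tool(
  plan=[
    {"rx": 0,"ry": 0,"rz": 0,"x": 0.05,"y": 0.03,"z": 0,"fingers": 0},
    {"rx": 0,"ry": 0,"rz": 0,"x": 0.1,"y": 0.059,"z": 0,"fingers": 0},
    {"rx": 0,"ry": 0,"rz": 0,"x": 0.15,"y": 0.088,"z": 0.03,"fingers": 0},
    {"rx": 0,"ry": 0,"rz": 0,"x": 0.194,"y": 0.114,"z": 0.08,"fingers": 0},
    {"rx": 0,"ry": 0,"rz": 0,"x": 0.194,"y": 0.114,"z": 0.13,"fingers": 0},
    {"rx": 0,"ry": 0,"rz": 0,"x": 0.194,"y": 0.114,"z": 0.175,"fingers": 0},
    {"rx": 0,"ry": 0,"rz": 0,"x": 0.194,"y": 0.114,"z": 0.175,"fingers": 0},
    {"rx": 0,"ry": 0,"rz": 0,"x": 0.194,"y": 0.114,"z": 0.175,"fingers": 0},
  ],
)

```text
time: 2.98
ee_pos: [0.57, 0.1146, 0.1573]
eef_rot: [0.625, 0.78, 0.001, 0.001]
ft_force: [1.4, -0.6, 1.2]
width: 0.0004
```

```bash
python3 -c "
from h import *
from bench import viewer
show([*cells[3],.142],[*cells[3],.112],[*cells[3],.097])
for n in('top','side'):
    c=viewer.camera(n);cv2.imwrite('pics/%s1.png'%n,cv2.resize(c['color'][100:250,160:360,::-1] if n=='top' else c['color'][110:230,240:400,::-1],(800,600),interpolation=cv2.INTER_CUBIC))
"
```

```text
t 2.975 pos [0.57   0.1146 0.1573] f [ 1.43 -0.57  1.17] w 0.0004 turn [ 0.0004  0.     -0.0001]
  -> [0.5692 0.1176 0.142 ] shift [ 0.0031 -0.0002  0.0153]
  -> [0.5692 0.1176 0.112 ] shift [ 0.0031 -0.0003  0.0453]
  -> [0.5692 0.1176 0.097 ] shift [ 0.0031 -0.0003  0.0603]
```

View pics/side1.png

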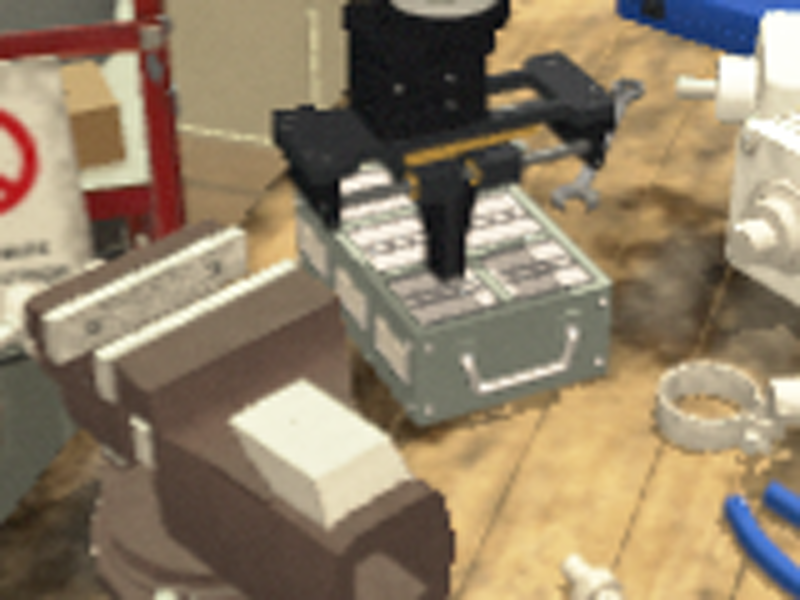

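Emit:
drive_tool(
  plan=[
    {"rx": 0,"ry": 0,"rz": 0,"x": 0.003,"y": 0,"z": 0.008,"fingers": 0},
    {"rx": 0,"ry": 0,"rz": 0,"x": 0.003,"y": 0,"z": 0.016,"fingers": 0},
    {"rx": 0,"ry": 0,"rz": 0,"x": 0.003,"y": 0,"z": 0.024,"fingers": 0},
    {"rx": 0,"ry": 0,"rz": 0,"x": 0.003,"y": 0,"z": 0.032,"fingers": 0},
    {"rx": 0,"ry": 0,"rz": 0,"x": 0.003,"y": 0,"z": 0.038,"fingers": 0},
    {"rx": 0,"ry": 0,"rz": 0,"x": 0.003,"y": 0,"z": 0.043,"fingers": 0},
    {"rx": 0,"ry": 0,"rz": 0,"x": 0.003,"y": 0,"z": 0.047,"fingers": 0},
    {"rx": 0,"ry": 0,"rz": 0,"x": 0.003,"y": 0,"z": 0.05,"fingers": 0},
    {"rx": 0,"ry": 0,"rz": 0,"x": 0.003,"y": 0,"z": 0.05,"fingers": 0},
  ],
)

```text
time: 4.2
ee_pos: [0.569, 0.1179, 0.1102]
eef_rot: [0.625, 0.78, -0.0, 0.001]
ft_force: [-21.7, -6.8, 57.4]
width: 0.0005
```

Emit:
drive_tool(
  plan=[
    {"rx": 0,"ry": 0,"rz": 0,"x": 0,"y": 0,"z": -0.01,"fingers": 0},
    {"rx": 0,"ry": 0,"rz": 0,"x": 0,"y": 0,"z": -0.03,"fingers": 0},
    {"rx": 0,"ry": 0,"rz": 0,"x": 0,"y": 0,"z": -0.05,"fingers": 0},
    {"rx": 0,"ry": 0,"rz": 0,"x": 0.033,"y": 0,"z": -0.05,"fingers": 0},
    {"rx": 0,"ry": 0,"rz": 0,"x": 0.066,"y": 0,"z": -0.05,"fingers": 0},
    {"rx": 0,"ry": 0,"rz": 0,"x": 0.066,"y": 0,"z": -0.05,"fingers": 0},
    {"rx": 0,"ry": 0,"rz": 0,"x": 0.066,"y": 0,"z": -0.038,"fingers": 0},
    {"rx": 0,"ry": 0,"rz": 0,"x": 0.066,"y": 0,"z": -0.026,"fingers": 0},
    {"rx": 0,"ry": 0,"rz": 0,"x": 0.066,"y": 0,"z": -0.014,"fingers": 0},
    {"rx": 0,"ry": 0,"rz": 0,"x": 0.066,"y": 0,"z": -0.004,"fingers": 0},
    {"rx": 0,"ry": 0,"rz": 0,"x": 0.066,"y": 0,"z": 0.001,"fingers": 0},
    {"rx": 0,"ry": 0,"rz": 0,"x": 0.066,"y": 0,"z": 0.001,"fingers": 0},
  ],
)

```text
time: 5.7
ee_pos: [0.5549, 0.1821, 0.1101]
eef_rot: [0.626, 0.78, -0.0, 0.002]
ft_force: [-26.9, -12.8, 72.0]
width: 0.0006
```

```bash
python3 -c "
from h import *
show([*cells[2],.15])"
```

```text
t 5.7 pos [0.5549 0.1821 0.1101] f [-26.93 -12.78  71.99] w 0.0006 turn [ 0.0003  0.0006 -0.0001]
  -> [0.5548 0.182  0.15  ] shift [-0.0002 -0.     -0.0399]
```

Emit:
drive_tool(
  plan=[
    {"rx": 0,"ry": 0,"rz": 0,"x": 0,"y": 0,"z": -0.01,"fingers": 0},
    {"rx": 0,"ry": 0,"rz": 0,"x": 0,"y": 0,"z": -0.03,"fingers": 0},
    {"rx": 0,"ry": 0,"rz": 0,"x": 0,"y": 0,"z": -0.05,"fingers": 0},
    {"rx": 0,"ry": 0,"rz": 0,"x": 0.033,"y": 0,"z": -0.05,"fingers": 0},
    {"rx": 0,"ry": 0,"rz": 0,"x": 0.066,"y": 0,"z": -0.05,"fingers": 0},
    {"rx": 0,"ry": 0,"rz": 0,"x": 0.066,"y": 0,"z": -0.05,"fingers": 0},
    {"rx": 0,"ry": 0,"rz": 0,"x": 0.066,"y": 0,"z": -0.038,"fingers": 0},
    {"rx": 0,"ry": 0,"rz": 0,"x": 0.066,"y": 0,"z": -0.026,"fingers": 0},
    {"rx": 0,"ry": 0,"rz": 0,"x": 0.066,"y": 0,"z": -0.014,"fingers": 0},
    {"rx": 0,"ry": 0,"rz": 0,"x": 0.066,"y": 0,"z": -0.006,"fingers": 0},
    {"rx": 0,"ry": 0,"rz": 0,"x": 0.066,"y": 0,"z": -0.002,"fingers": 0},
    {"rx": 0,"ry": 0,"rz": 0,"x": 0.066,"y": 0,"z": -0.002,"fingers": 0},
  ],
)

```text
time: 7.2
ee_pos: [0.5394, 0.246, 0.1056]
eef_rot: [0.625, 0.78, -0.0, -0.0]
ft_force: [-0.5, 0.8, -3.7]
width: 0.0006
```

```bash
python3 -c "
from h import *
show([*cells[1],.15])"
```

```text
t 7.2 pos [0.5394 0.246  0.1056] f [-0.49  0.79 -3.72] w 0.0006 turn [-0.0002  0.     -0.    ]
  -> [0.5404 0.2464 0.15  ] shift [ 0.0002  0.001  -0.0444]
```

Emit:
drive_tool(
  plan=[
    {"rx": 0,"ry": 0,"rz": 0,"x": 0,"y": 0,"z": 0.005,"fingers": 0},
    {"rx": 0,"ry": 0,"rz": 0,"x": 0,"y": 0,"z": 0.01,"fingers": 0},
    {"rx": 0,"ry": 0,"rz": 0,"x": 0,"y": 0,"z": 0.014,"fingers": 0},
    {"rx": 0,"ry": 0,"rz": 0,"x": 0,"y": 0,"z": 0.014,"fingers": 0},
  ],
)

```text
time: 7.7
ee_pos: [0.5396, 0.2461, 0.0918]
eef_rot: [0.625, 0.78, -0.0, -0.0]
ft_force: [0.7, -1.0, -1.9]
width: 0.0005
```

```bash
python3 -c "
from h import *
show([.5396,.2461,.3],[.5,0,.3],[*F,.3],[*F,.14],[*F,.085])"
```

```text
t 7.7 pos [0.5396 0.2461 0.0918] f [ 0.72 -0.97 -1.88] w 0.0005 turn [-0.0001  0.     -0.    ]
  -> [0.5396 0.2461 0.3   ] shift [-0.000e+00 -1.000e-04 -2.082e-01]
  -> [0.5 0.  0.3] shift [-0.2316 -0.0924 -0.2081]
  -> [ 0.4535 -0.2265  0.3   ] shift [-0.4425 -0.1871 -0.2081]
  -> [ 0.4535 -0.2265  0.14  ] shift [-0.4425 -0.187  -0.0481]
  -> [ 0.4535 -0.2265  0.085 ] shift [-0.4425 -0.187   0.0069]
```

Emit:
drive_tool(
  plan=[
    {"rx": 0,"ry": 0,"rz": 0,"x": 0,"y": 0,"z": -0.06,"fingers": 0},
    {"rx": 0,"ry": 0,"rz": 0,"x": 0,"y": 0,"z": -0.12,"fingers": 0},
    {"rx": 0,"ry": 0,"rz": 0,"x": 0,"y": 0,"z": -0.18,"fingers": 0},
    {"rx": 0,"ry": 0,"rz": 0,"x": -0.05,"y": -0.02,"z": -0.208,"fingers": 0.57},
    {"rx": 0,"ry": 0,"rz": 0,"x": -0.1,"y": -0.04,"z": -0.208,"fingers": 0.57},
    {"rx": 0,"ry": 0,"rz": 0,"x": -0.15,"y": -0.06,"z": -0.208,"fingers": 0.57},
    {"rx": 0,"ry": 0,"rz": 0,"x": -0.2,"y": -0.08,"z": -0.208,"fingers": 0.57},
    {"rx": 0,"ry": 0,"rz": 0,"x": -0.25,"y": -0.1,"z": -0.208,"fingers": 0.57},
    {"rx": 0,"ry": 0,"rz": 0,"x": -0.3,"y": -0.124,"z": -0.208,"fingers": 0.57},
    {"rx": 0,"ry": 0,"rz": 0,"x": -0.35,"y": -0.147,"z": -0.208,"fingers": 0.57},
    {"rx": 0,"ry": 0,"rz": 0,"x": -0.4,"y": -0.169,"z": -0.208,"fingers": 0.57},
    {"rx": 0,"ry": 0,"rz": 0,"x": -0.4425,"y": -0.187,"z": -0.208,"fingers": 0.57},
  ],
)

```text
time: 9.2
ee_pos: [0.4527, -0.2284, 0.3004]
eef_rot: [0.626, 0.78, -0.0, 0.0]
ft_force: [0.2, 0.6, -0.7]
width: 0.0493
```

Emit:
drive_tool(
  plan=[
    {"rx": 0,"ry": 0,"rz": 0,"x": 0,"y": 0,"z": 0.05,"fingers": 0.57},
    {"rx": 0,"ry": 0,"rz": 0,"x": 0,"y": 0,"z": 0.1,"fingers": 0.57},
    {"rx": 0,"ry": 0,"rz": 0,"x": 0,"y": 0,"z": 0.16,"fingers": 0.57},
    {"rx": 0,"ry": 0,"rz": 0,"x": 0,"y": 0,"z": 0.16,"fingers": 0.57},
    {"rx": 0,"ry": 0,"rz": 0,"x": 0,"y": 0,"z": 0.16,"fingers": 0.57},
  ],
)

```text
time: 9.82
ee_pos: [0.4547, -0.2266, 0.1424]
eef_rot: [0.625, 0.78, 0.0, 0.001]
ft_force: [0.5, -0.5, 1.2]
width: 0.0492
```

```bash
python3 -c "
from h import *
from bench import viewer
show([*F,.14],[*F,.085])
c=viewer.camera('side');cv2.imwrite('pics/side2.png',cv2.resize(c['color'][210:330,240:400,::-1],(800,600),interpolation=cv2.INTER_CUBIC))
"
```

```text
t 9.825 pos [ 0.4547 -0.2266  0.1424] f [ 0.53 -0.48  1.19] w 0.0492 turn [0.0003 0.0002 0.    ]
  -> [ 0.4535 -0.2265  0.14  ] shift [ 0.0004 -0.0011  0.0024]
  -> [ 0.4535 -0.2265  0.085 ] shift [ 0.0005 -0.0012  0.0574]
```

View pics/side2.png

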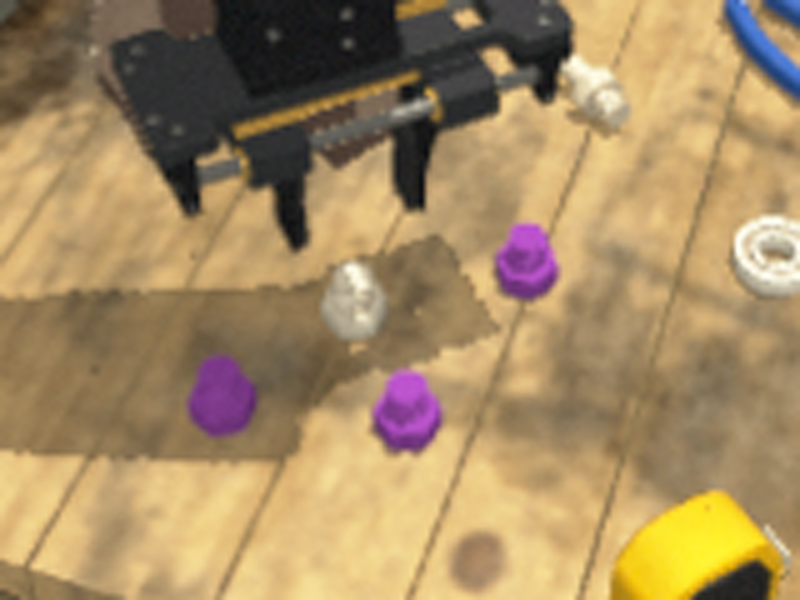

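Emit:
drive_tool(
  plan=[
    {"rx": 0,"ry": 0,"rz": 0,"x": 0,"y": -0.001,"z": 0.02,"fingers": 0.57},
    {"rx": 0,"ry": 0,"rz": 0,"x": 0,"y": -0.001,"z": 0.04,"fingers": 0.57},
    {"rx": 0,"ry": 0,"rz": 0,"x": 0,"y": -0.001,"z": 0.0555,"fingers": 0.57},
    {"rx": 0,"ry": 0,"rz": 0,"x": 0,"y": -0.001,"z": 0.0555,"fingers": 0.57},
    {"rx": 0,"ry": 0,"rz": 0,"x": 0,"y": -0.001,"z": 0.0555,"fingers": 0.3},
    {"rx": 0,"ry": 0,"rz": 0,"x": 0,"y": -0.001,"z": 0.0555,"fingers": 0.15},
    {"rx": 0,"ry": 0,"rz": 0,"x": 0,"y": -0.001,"z": 0.0555,"fingers": 0.1},
    {"rx": 0,"ry": 0,"rz": 0,"x": 0,"y": -0.001,"z": 0.0555,"fingers": 0.1},
  ],
  squeeze=25,
)

```text
time: 10.88
ee_pos: [0.4528, -0.2267, 0.085]
eef_rot: [0.625, 0.78, 0.0, 0.0]
ft_force: [0.3, 0.3, 2.3]
width: 0.0255
```

```bash
python3 -c "
from h import *
from bench import viewer
show([*F,.14],[*F,.085])
c=viewer.camera('side');cv2.imwrite('pics/side3.png',cv2.resize(c['color'][230:310,250:370,::-1],(780,520),interpolation=cv2.INTER_CUBIC))
"
```

```text
t 10.875 pos [ 0.4528 -0.2267  0.085 ] f [0.33 0.32 2.25] w 0.0255 turn [ 0.0001  0.0001 -0.    ]
  -> [ 0.4535 -0.2265  0.14  ] shift [ 0.      0.0007 -0.055 ]
  -> [ 0.4535 -0.2265  0.085 ] shift [0.     0.0007 0.    ]
```

View pics/side3.png

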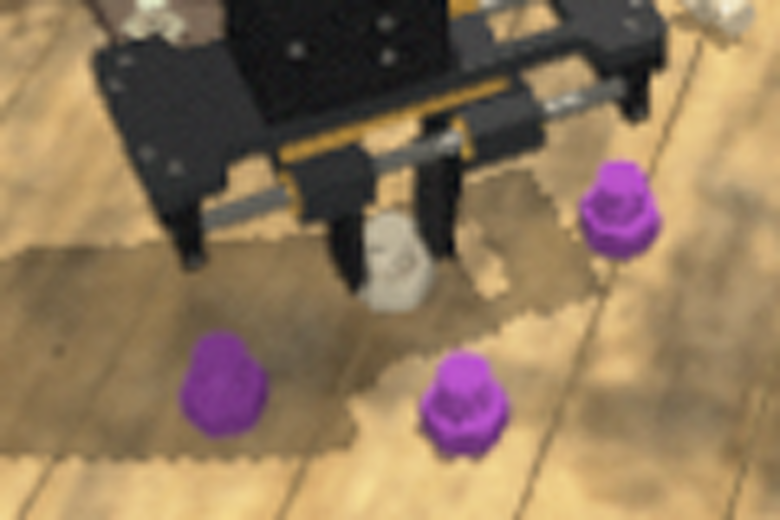

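Emit:
drive_tool(
  plan=[
    {"rx": 0,"ry": 0,"rz": 0,"x": 0,"y": 0,"z": 0,"fingers": 0.1},
    {"rx": 0,"ry": 0,"rz": 0,"x": 0,"y": 0,"z": 0,"fingers": 0.1},
  ],
)

```text
time: 11.18
ee_pos: [0.4528, -0.2267, 0.085]
eef_rot: [0.625, 0.78, 0.0, 0.0]
ft_force: [-0.7, 0.5, 3.5]
width: 0.0254
```

Emit:
drive_tool(
  plan=[
    {"rx": 0,"ry": 0,"rz": 0,"x": 0,"y": 0,"z": 0,"fingers": 0.42},
    {"rx": 0,"ry": 0,"rz": 0,"x": 0,"y": 0,"z": 0,"fingers": 0.42},
    {"rx": 0,"ry": 0,"rz": 0,"x": 0,"y": 0,"z": -0.005,"fingers": 0.42},
    {"rx": 0,"ry": 0,"rz": 0,"x": 0,"y": 0,"z": -0.005,"fingers": 0.42},
    {"rx": 0,"ry": 0,"rz": 0,"x": 0,"y": 0,"z": -0.005,"fingers": 0.1},
    {"rx": 0,"ry": 0,"rz": 0,"x": 0,"y": 0,"z": -0.005,"fingers": 0.1},
    {"rx": 0,"ry": 0,"rz": 0,"x": 0,"y": 0,"z": -0.005,"fingers": 0.1},
    {"rx": 0,"ry": 0,"rz": 0,"x": 0,"y": 0,"z": -0.005,"fingers": 0.1},
  ],
)

```text
time: 12.18
ee_pos: [0.4526, -0.2266, 0.0896]
eef_rot: [0.625, 0.78, -0.0, -0.0]
ft_force: [-0.6, -0.9, -0.7]
width: 0.0228
```

Emit:
drive_tool(
  plan=[
    {"rx": 0,"ry": 0,"rz": 0,"x": 0,"y": 0,"z": 0,"fingers": 0.55},
    {"rx": 0,"ry": 0,"rz": 0,"x": 0,"y": 0,"z": 0,"fingers": 0.55},
    {"rx": 0,"ry": 0,"rz": 0,"x": 0,"y": 0,"z": 0,"fingers": 0.55},
    {"rx": 0,"ry": 0,"rz": 0,"x": 0,"y": 0,"z": 0.008,"fingers": 0.55},
    {"rx": 0,"ry": 0,"rz": 0,"x": 0,"y": 0,"z": 0.015,"fingers": 0.55},
    {"rx": 0,"ry": 0,"rz": 0,"x": 0,"y": 0,"z": 0.015,"fingers": 0.55},
    {"rx": 0,"ry": 0,"rz": 0,"x": 0,"y": 0,"z": 0.015,"fingers": 0.2},
    {"rx": 0,"ry": 0,"rz": 0,"x": 0,"y": 0,"z": 0.015,"fingers": 0.2},
    {"rx": 0,"ry": 0,"rz": 0,"x": 0,"y": 0,"z": 0.015,"fingers": 0.2},
    {"rx": 0,"ry": 0,"rz": 0,"x": 0,"y": 0,"z": 0.015,"fingers": 0.2},
  ],
)

```text
time: 13.42
ee_pos: [0.4528, -0.2267, 0.0749]
eef_rot: [0.625, 0.78, -0.0, 0.0]
ft_force: [-0.5, 0.3, 2.3]
width: 0.029
```

Emit:
drive_tool(
  plan=[
    {"rx": 0,"ry": 0,"rz": 0,"x": 0,"y": 0,"z": -0.02,"fingers": 0.2},
    {"rx": 0,"ry": 0,"rz": 0,"x": 0,"y": 0,"z": -0.06,"fingers": 0.2},
    {"rx": 0,"ry": 0,"rz": 0,"x": 0,"y": 0,"z": -0.11,"fingers": 0.2},
    {"rx": 0,"ry": 0,"rz": 0,"x": 0,"y": 0,"z": -0.16,"fingers": 0.2},
    {"rx": 0,"ry": 0,"rz": 0,"x": 0,"y": 0,"z": -0.21,"fingers": 0.2},
    {"rx": 0,"ry": 0,"rz": 0,"x": 0,"y": 0,"z": -0.225,"fingers": 0.2},
    {"rx": 0,"ry": 0,"rz": 0,"x": 0,"y": 0,"z": -0.225,"fingers": 0.2},
  ],
)

```text
time: 14.3
ee_pos: [0.4527, -0.2267, 0.2999]
eef_rot: [0.625, 0.78, -0.0, 0.001]
ft_force: [0.8, 0.0, -1.1]
width: 0.0286
```

```bash
python3 -c "
from h import *
from bench import viewer
show([*cells[1],.3],[*cells[1],.17],[*cells[1],.145])
c=viewer.camera('side');cv2.imwrite('pics/side4.png',cv2.resize(c['color'][150:300,230:430,::-1],(800,600),interpolation=cv2.INTER_CUBIC))
"
```

```text
t 14.3 pos [ 0.4527 -0.2267  0.2999] f [ 0.83  0.03 -1.08] w 0.0286 turn [ 0.0001  0.0001 -0.0001]
  -> [0.5404 0.2464 0.3   ] shift [ 4.427e-01  1.886e-01 -3.000e-04]
  -> [0.5404 0.2464 0.17  ] shift [0.4428 0.1885 0.1297]
  -> [0.5404 0.2464 0.145 ] shift [0.4428 0.1885 0.1547]
```

View pics/side4.png

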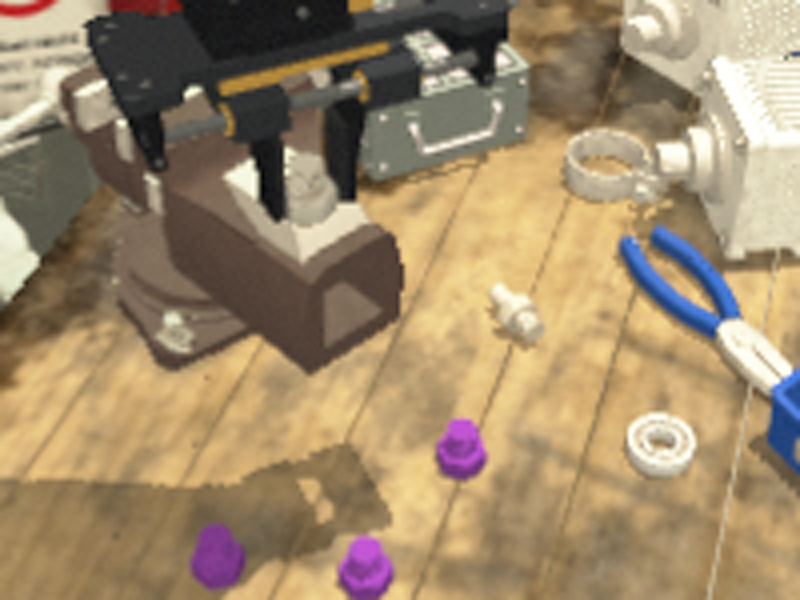

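Emit:
drive_tool(
  plan=[
    {"rx": 0,"ry": 0,"rz": 0,"x": 0.05,"y": 0.021,"z": 0,"fingers": 0.2},
    {"rx": 0,"ry": 0,"rz": 0,"x": 0.1,"y": 0.042,"z": 0,"fingers": 0.2},
    {"rx": 0,"ry": 0,"rz": 0,"x": 0.15,"y": 0.064,"z": 0,"fingers": 0.2},
    {"rx": 0,"ry": 0,"rz": 0,"x": 0.2,"y": 0.085,"z": 0,"fingers": 0.2},
    {"rx": 0,"ry": 0,"rz": 0,"x": 0.25,"y": 0.106,"z": 0,"fingers": 0.2},
    {"rx": 0,"ry": 0,"rz": 0,"x": 0.3,"y": 0.128,"z": 0,"fingers": 0.2},
    {"rx": 0,"ry": 0,"rz": 0,"x": 0.35,"y": 0.149,"z": 0,"fingers": 0.2},
    {"rx": 0,"ry": 0,"rz": 0,"x": 0.4,"y": 0.17,"z": 0,"fingers": 0.2},
    {"rx": 0,"ry": 0,"rz": 0,"x": 0.443,"y": 0.1885,"z": 0,"fingers": 0.2},
    {"rx": 0,"ry": 0,"rz": 0,"x": 0.443,"y": 0.1885,"z": 0.05,"fingers": 0.2},
    {"rx": 0,"ry": 0,"rz": 0,"x": 0.443,"y": 0.1885,"z": 0.1,"fingers": 0.2},
    {"rx": 0,"ry": 0,"rz": 0,"x": 0.443,"y": 0.1885,"z": 0.13,"fingers": 0.2},
  ],
)

```text
time: 15.85
ee_pos: [0.5381, 0.2461, 0.1648]
eef_rot: [0.625, 0.781, -0.002, -0.002]
ft_force: [0.2, -0.1, 0.1]
width: 0.0289
```

Emit:
drive_tool(
  plan=[
    {"rx": 0,"ry": 0,"rz": 0,"x": 0,"y": 0,"z": 0,"fingers": 0.2},
    {"rx": 0,"ry": 0,"rz": 0,"x": 0,"y": 0,"z": 0,"fingers": 0.2},
  ],
)

```text
time: 16.1
ee_pos: [0.5401, 0.2472, 0.1702]
eef_rot: [0.625, 0.78, 0.0, -0.0]
ft_force: [0.8, 0.2, -0.2]
width: 0.0292
```

```bash
python3 -c "
from h import *
from bench import viewer
show([*cells[1],.1455])
c=viewer.camera('side');cv2.imwrite('pics/side5.png',cv2.resize(c['color'][110:230,250:410,::-1],(800,600),interpolation=cv2.INTER_CUBIC))
c=viewer.camera('top');cv2.imwrite('pics/top5.png',cv2.resize(c['color'][120:240,160:320,::-1],(800,600),interpolation=cv2.INTER_CUBIC))
"
```

```text
t 16.1 pos [0.5401 0.2472 0.1702] f [ 0.8   0.23 -0.17] w 0.0292 turn [ 0.     -0.0001  0.    ]
  -> [0.5404 0.2464 0.1455] shift [-0.0008  0.0001  0.0247]
```

View pics/side5.png

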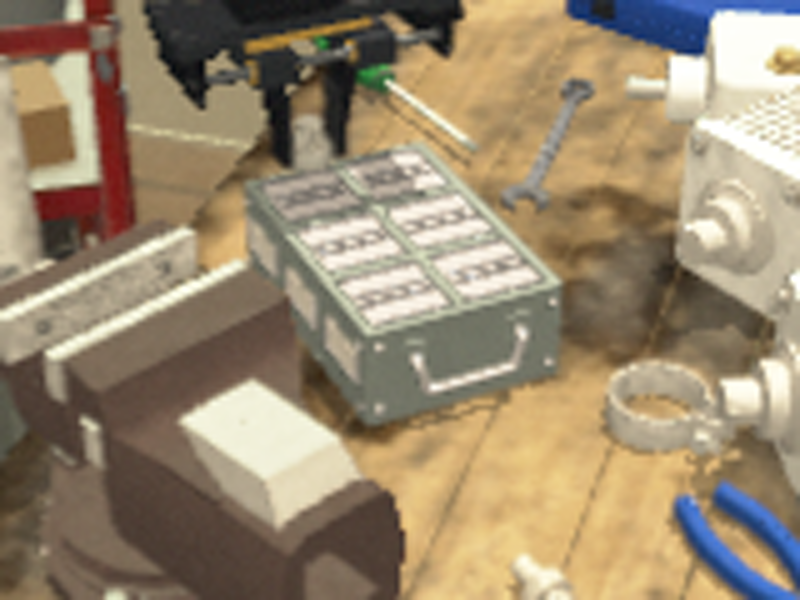

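View pics/top5.png

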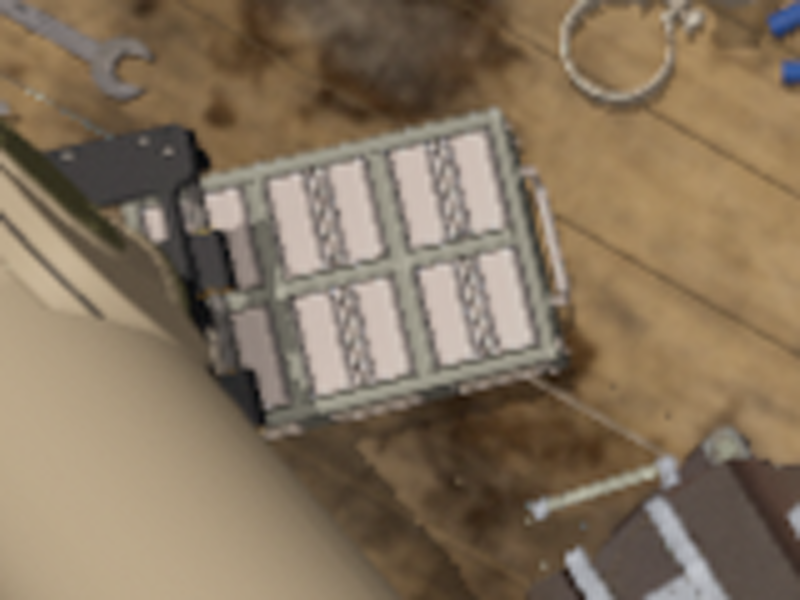

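Emit:
drive_tool(
  plan=[
    {"rx": 0,"ry": 0,"rz": 0,"x": -0.001,"y": 0,"z": 0.01,"fingers": 0.2},
    {"rx": 0,"ry": 0,"rz": 0,"x": -0.001,"y": 0,"z": 0.018,"fingers": 0.2},
    {"rx": 0,"ry": 0,"rz": 0,"x": -0.001,"y": 0,"z": 0.022,"fingers": 0.2},
    {"rx": 0,"ry": 0,"rz": 0,"x": -0.001,"y": 0,"z": 0.024,"fingers": 0.2},
    {"rx": 0,"ry": 0,"rz": 0,"x": -0.001,"y": 0,"z": 0.024,"fingers": 0.2},
    {"rx": 0,"ry": 0,"rz": 0,"x": -0.001,"y": 0,"z": 0.024,"fingers": 0.2},
  ],
)

```text
time: 16.95
ee_pos: [0.5404, 0.246, 0.146]
eef_rot: [0.625, 0.78, 0.0, 0.0]
ft_force: [0.2, -0.2, 1.2]
width: 0.029
```

Emit:
drive_tool(
  plan=[
    {"rx": 0,"ry": 0,"rz": 0,"x": 0,"y": 0,"z": 0,"fingers": 0.2},
  ],
)

```text
time: 17.08
ee_pos: [0.5404, 0.246, 0.146]
eef_rot: [0.625, 0.78, 0.0, 0.0]
ft_force: [-1.0, 0.3, 2.7]
width: 0.029
```

Emit:
drive_tool(
  plan=[
    {"rx": 0,"ry": 0,"rz": 0,"x": 0,"y": 0,"z": 0.0005,"fingers": 0.2},
    {"rx": 0,"ry": 0,"rz": 0,"x": 0,"y": 0,"z": 0.0005,"fingers": 0.2},
  ],
)

```text
time: 17.32
ee_pos: [0.5404, 0.2459, 0.1454]
eef_rot: [0.625, 0.78, 0.0, 0.0]
ft_force: [-0.5, 0.3, 2.4]
width: 0.0289
```

Emit:
drive_tool(
  plan=[
    {"rx": 0,"ry": 0,"rz": 0,"x": 0,"y": 0,"z": 0,"fingers": 0.2},
  ],
)

```text
time: 17.45
ee_pos: [0.5404, 0.2459, 0.1454]
eef_rot: [0.625, 0.78, 0.0, 0.0]
ft_force: [-0.3, -0.1, 2.4]
width: 0.0286
```

Emit:
drive_tool(
  plan=[
    {"rx": 0,"ry": 0,"rz": 0,"x": 0,"y": 0,"z": 0,"fingers": 0.35},
    {"rx": 0,"ry": 0,"rz": 0,"x": 0,"y": 0,"z": 0,"fingers": 0.4},
    {"rx": 0,"ry": 0,"rz": 0,"x": 0,"y": 0,"z": 0,"fingers": 0.5},
    {"rx": 0,"ry": 0,"rz": 0,"x": 0,"y": 0,"z": 0,"fingers": 0.55},
    {"rx": 0,"ry": 0,"rz": 0,"x": 0,"y": 0,"z": 0,"fingers": 0.55},
  ],
)

```text
time: 18.08
ee_pos: [0.5402, 0.2458, 0.1451]
eef_rot: [0.625, 0.78, -0.0, -0.0]
ft_force: [-0.6, -0.5, 0.8]
width: 0.0469
```

```bash
python3 -c "
from h import *
from bench import viewer
show([*cells[1],.1455])
c=viewer.camera('side');cv2.imwrite('pics/side6.png',cv2.resize(c['color'][120:180,280:360,::-1],(800,600),interpolation=cv2.INTER_CUBIC))
"
```

```text
t 18.075 pos [0.5402 0.2458 0.1451] f [-0.59 -0.54  0.77] w 0.0469 turn [-0.  0. -0.]
  -> [0.5404 0.2464 0.1455] shift [ 0.0006  0.0003 -0.0004]
```

View pics/side6.png

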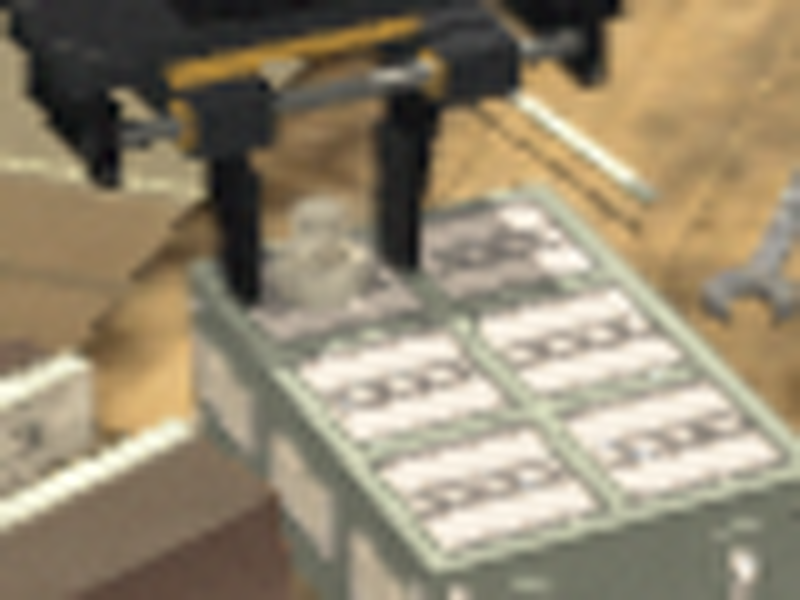

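Emit:
drive_tool(
  plan=[
    {"rx": 0,"ry": 0,"rz": 0,"x": 0,"y": 0,"z": -0.01,"fingers": 0.55},
    {"rx": 0,"ry": 0,"rz": 0,"x": 0,"y": 0,"z": -0.03,"fingers": 0.55},
    {"rx": 0,"ry": 0,"rz": 0,"x": 0,"y": 0,"z": -0.045,"fingers": 0.55},
    {"rx": 0,"ry": 0,"rz": 0,"x": 0,"y": 0,"z": -0.045,"fingers": 0},
    {"rx": 0,"ry": 0,"rz": 0,"x": 0,"y": 0,"z": -0.045,"fingers": 0},
    {"rx": 0,"ry": 0,"rz": 0,"x": 0,"y": 0,"z": -0.045,"fingers": 0},
    {"rx": 0,"ry": 0,"rz": 0,"x": 0,"y": 0,"z": -0.045,"fingers": 0},
    {"rx": 0,"ry": 0,"rz": 0,"x": 0,"y": 0,"z": -0.045,"fingers": 0},
  ],
)

```text
time: 19.12
ee_pos: [0.5402, 0.2458, 0.19]
eef_rot: [0.625, 0.78, -0.0, -0.0]
ft_force: [-0.5, -0.1, -0.6]
width: 0.0059
```

```bash
python3 -c "
from h import *
from bench import viewer
np.set_printoptions(precision=4,suppress=True)
show([*cells[1],.1705])
c=viewer.camera('side');cv2.imwrite('pics/side7.png',cv2.resize(c['color'][110:170,280:360,::-1],(800,600),interpolation=cv2.INTER_CUBIC))
P=cloud(c)
m=(abs(P[...,0]-.54)<.03)&(abs(P[...,1]-.244)<.03)&(P[...,2]>.076)&(P[...,2]<.108)
q=P[m];print(len(q),q.min(0),q.max(0),(q.min(0)+q.max(0))/2); hi=q[q[:,2]>.094];print(hi.mean(0) if len(hi) else '')
"
```

```text
t 19.125 pos [0.5402 0.2458 0.19  ] f [-0.52 -0.08 -0.64] w 0.0059 turn [-0.0001  0.     -0.    ]
  -> [0.5404 0.2464 0.1705] shift [0.0006 0.0003 0.0195]
74 [0.5242 0.2246 0.0771] [0.5554 0.2546 0.1029] [0.5398 0.2396 0.09  ]
[0.5395 0.2425 0.0998]
```

View pics/side7.png

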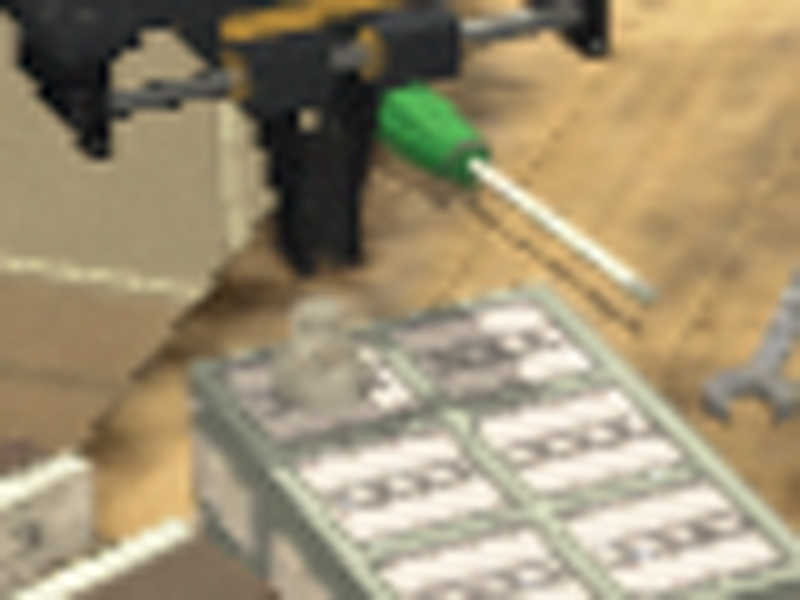

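Emit:
drive_tool(
  plan=[
    {"rx": 0,"ry": 0,"rz": 0,"x": 0,"y": 0,"z": 0.01,"fingers": 0},
    {"rx": 0,"ry": 0,"rz": 0,"x": 0,"y": 0,"z": 0.018,"fingers": 0},
    {"rx": 0,"ry": 0,"rz": 0,"x": 0,"y": 0,"z": 0.021,"fingers": 0},
    {"rx": 0,"ry": 0,"rz": 0,"x": 0,"y": 0,"z": 0.024,"fingers": 0},
    {"rx": 0,"ry": 0,"rz": 0,"x": 0,"y": 0,"z": 0.027,"fingers": 0},
    {"rx": 0,"ry": 0,"rz": 0,"x": 0,"y": 0,"z": 0.03,"fingers": 0},
    {"rx": 0,"ry": 0,"rz": 0,"x": 0,"y": 0,"z": 0.033,"fingers": 0},
    {"rx": 0,"ry": 0,"rz": 0,"x": 0,"y": 0,"z": 0.036,"fingers": 0},
    {"rx": 0,"ry": 0,"rz": 0,"x": 0,"y": 0,"z": 0.036,"fingers": 0},
  ],
)

```text
time: 20.3
ee_pos: [0.5401, 0.2457, 0.1537]
eef_rot: [0.625, 0.78, -0.0, -0.0]
ft_force: [-0.4, 0.1, 1.7]
width: 0.0006
```

```bash
python3 -c "
from h import *
from bench import viewer
show([*cells[1],.11])
c=viewer.camera('side');cv2.imwrite('pics/side8.png',cv2.resize(c['color'][120:180,280:360,::-1],(800,600),interpolation=cv2.INTER_CUBIC))
"
```

```text
t 20.3 pos [0.5401 0.2457 0.1537] f [-0.4   0.08  1.72] w 0.0006 turn [-0.0001  0.     -0.    ]
  -> [0.5404 0.2464 0.11  ] shift [0.0007 0.0005 0.0437]
```

View pics/side8.png

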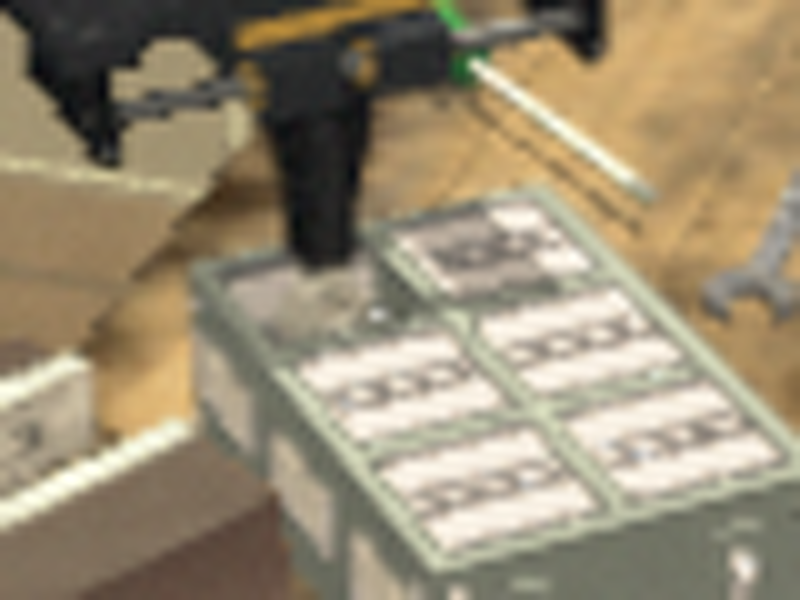

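Emit:
drive_tool(
  plan=[
    {"rx": 0,"ry": 0,"rz": 0,"x": 0,"y": 0,"z": 0.003,"fingers": 0},
    {"rx": 0,"ry": 0,"rz": 0,"x": 0,"y": 0,"z": 0.006,"fingers": 0},
    {"rx": 0,"ry": 0,"rz": 0,"x": 0,"y": 0,"z": 0.009,"fingers": 0},
    {"rx": 0,"ry": 0,"rz": 0,"x": 0,"y": 0,"z": 0.009,"fingers": 0},
  ],
)

```text
time: 20.85
ee_pos: [0.54, 0.2457, 0.1446]
eef_rot: [0.625, 0.78, -0.0, -0.0]
ft_force: [-0.6, 0.0, -0.8]
width: 0.0004
```

```bash
python3 -c "
from h import *
from bench import viewer
show([*cells[1],.11])
c=viewer.camera('side');cv2.imwrite('pics/side9.png',cv2.resize(c['color'][120:180,280:360,::-1],(800,600),interpolation=cv2.INTER_CUBIC))
"
```

```text
t 20.85 pos [0.54   0.2457 0.1446] f [-0.64  0.02 -0.78] w 0.0004 turn [-0.0002  0.     -0.    ]
  -> [0.5404 0.2464 0.11  ] shift [0.0007 0.0006 0.0346]
```

View pics/side9.png

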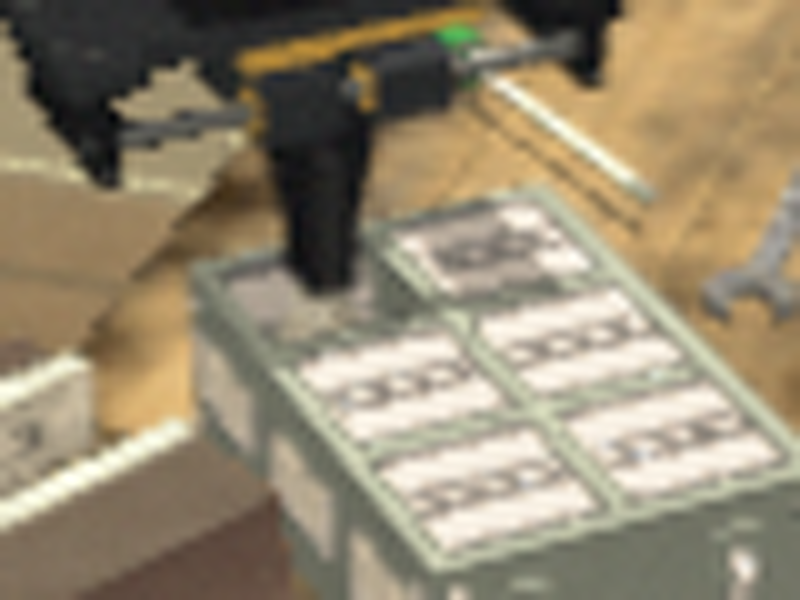

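Emit:
drive_tool(
  plan=[
    {"rx": 0,"ry": 0,"rz": 0,"x": 0,"y": 0,"z": 0.004,"fingers": 0},
    {"rx": 0,"ry": 0,"rz": 0,"x": 0,"y": 0,"z": 0.008,"fingers": 0},
    {"rx": 0,"ry": 0,"rz": 0,"x": 0,"y": 0,"z": 0.012,"fingers": 0},
    {"rx": 0,"ry": 0,"rz": 0,"x": 0,"y": 0,"z": 0.016,"fingers": 0},
    {"rx": 0,"ry": 0,"rz": 0,"x": 0,"y": 0,"z": 0.02,"fingers": 0},
    {"rx": 0,"ry": 0,"rz": 0,"x": 0,"y": 0,"z": 0.02,"fingers": 0},
  ],
)

```text
time: 21.65
ee_pos: [0.5404, 0.2459, 0.1251]
eef_rot: [0.625, 0.78, 0.0, 0.0]
ft_force: [0.4, 0.9, 2.8]
width: 0.0007
```

Emit:
drive_tool(
  plan=[
    {"rx": 0,"ry": 0,"rz": 0,"x": 0,"y": 0,"z": 0.003,"fingers": 0},
    {"rx": 0,"ry": 0,"rz": 0,"x": 0,"y": 0,"z": 0.006,"fingers": 0},
    {"rx": 0,"ry": 0,"rz": 0,"x": 0,"y": 0,"z": 0.009,"fingers": 0},
    {"rx": 0,"ry": 0,"rz": 0,"x": 0,"y": 0,"z": 0.011,"fingers": 0},
    {"rx": 0,"ry": 0,"rz": 0,"x": 0,"y": 0,"z": 0.011,"fingers": 0},
  ],
)

```text
time: 22.28
ee_pos: [0.54, 0.2457, 0.1138]
eef_rot: [0.625, 0.78, -0.0, -0.0]
ft_force: [0.5, -0.0, -0.2]
width: 0.0007
```

Emit:
drive_tool(
  plan=[
    {"rx": 0,"ry": 0,"rz": 0,"x": 0,"y": 0,"z": 0.002,"fingers": 0},
    {"rx": 0,"ry": 0,"rz": 0,"x": 0,"y": 0,"z": 0.004,"fingers": 0},
    {"rx": 0,"ry": 0,"rz": 0,"x": 0,"y": 0,"z": 0.005,"fingers": 0},
    {"rx": 0,"ry": 0,"rz": 0,"x": 0,"y": 0,"z": 0.005,"fingers": 0},
  ],
)

```text
time: 22.78
ee_pos: [0.5405, 0.246, 0.1106]
eef_rot: [0.625, 0.78, 0.0, 0.001]
ft_force: [-3.8, -2.7, 14.8]
width: 0.0005
```

Emit:
drive_tool(
  plan=[
    {"rx": 0,"ry": 0,"rz": 0,"x": 0,"y": 0,"z": -0.004,"fingers": 0},
    {"rx": 0,"ry": 0,"rz": 0,"x": 0.006,"y": 0,"z": -0.004,"fingers": 0},
    {"rx": 0,"ry": 0,"rz": 0,"x": 0.011,"y": 0,"z": -0.004,"fingers": 0},
    {"rx": 0,"ry": 0,"rz": 0,"x": 0.011,"y": 0,"z": -0.002,"fingers": 0},
    {"rx": 0,"ry": 0,"rz": 0,"x": 0.011,"y": 0,"z": 0,"fingers": 0},
    {"rx": 0,"ry": 0,"rz": 0,"x": 0.011,"y": 0,"z": 0,"fingers": 0},
  ],
)

```text
time: 23.52
ee_pos: [0.5382, 0.2571, 0.1105]
eef_rot: [0.625, 0.78, 0.0, 0.0]
ft_force: [-3.3, -2.3, 13.1]
width: 0.0006
```

Emit:
drive_tool(
  plan=[
    {"rx": 0,"ry": 0,"rz": 0,"x": 0,"y": 0,"z": -0.004,"fingers": 0},
    {"rx": 0,"ry": 0,"rz": 0,"x": -0.006,"y": 0,"z": -0.004,"fingers": 0},
    {"rx": 0,"ry": 0,"rz": 0,"x": -0.012,"y": 0,"z": -0.004,"fingers": 0},
    {"rx": 0,"ry": 0,"rz": 0,"x": -0.018,"y": 0,"z": -0.004,"fingers": 0},
    {"rx": 0,"ry": 0,"rz": 0,"x": -0.022,"y": 0,"z": -0.004,"fingers": 0},
    {"rx": 0,"ry": 0,"rz": 0,"x": -0.022,"y": 0,"z": -0.002,"fingers": 0},
    {"rx": 0,"ry": 0,"rz": 0,"x": -0.022,"y": 0,"z": 0,"fingers": 0},
    {"rx": 0,"ry": 0,"rz": 0,"x": -0.022,"y": 0,"z": 0,"fingers": 0},
  ],
)

```text
time: 24.52
ee_pos: [0.5382, 0.2522, 0.112]
eef_rot: [0.62, 0.785, 0.01, -0.007]
ft_force: [-7.4, 49.5, -2.8]
width: 0.0004
```

Emit:
drive_tool(
  plan=[
    {"rx": 0,"ry": 0,"rz": 0,"x": 0.01,"y": 0,"z": -0.002,"fingers": 0},
    {"rx": 0,"ry": 0,"rz": 0,"x": 0.02,"y": 0,"z": -0.004,"fingers": 0},
    {"rx": 0,"ry": 0,"rz": 0,"x": 0.022,"y": 0,"z": -0.004,"fingers": 0},
    {"rx": 0,"ry": 0,"rz": 0,"x": 0.022,"y": 0,"z": -0.004,"fingers": 0},
  ],
)

```text
time: 25.02
ee_pos: [0.5382, 0.2556, 0.113]
eef_rot: [0.626, 0.78, -0.0, 0.0]
ft_force: [-1.2, -1.5, -0.0]
width: 0.0005
```

```bash
python3 -c "
from h import *
show([*cells[1],.11])
"
```

```text
t 25.025 pos [0.5382 0.2556 0.113 ] f [-1.18 -1.52 -0.05] w 0.0005 turn [-0.      0.0001 -0.0002]
  -> [0.5404 0.2464 0.11  ] shift [-0.0094  0.0001  0.003 ]
```

Emit:
drive_tool(
  plan=[
    {"rx": 0,"ry": 0,"rz": 0,"x": 0,"y": 0,"z": -0.006,"fingers": 0},
    {"rx": 0,"ry": 0,"rz": 0,"x": 0,"y": 0,"z": -0.014,"fingers": 0},
    {"rx": 0,"ry": 0,"rz": 0,"x": 0,"y": 0,"z": -0.022,"fingers": 0},
    {"rx": 0,"ry": 0,"rz": 0,"x": 0,"y": 0,"z": -0.03,"fingers": 0},
    {"rx": 0,"ry": 0,"rz": 0,"x": 0,"y": 0,"z": -0.04,"fingers": 0},
    {"rx": 0,"ry": 0,"rz": 0,"x": 0,"y": 0,"z": -0.055,"fingers": 0},
    {"rx": 0,"ry": 0,"rz": 0,"x": 0,"y": 0,"z": -0.055,"fingers": 0},
    {"rx": 0,"ry": 0,"rz": 0,"x": 0,"y": 0,"z": -0.055,"fingers": 0},
  ],
)

```text
time: 26.02
ee_pos: [0.5378, 0.2565, 0.1681]
eef_rot: [0.625, 0.78, -0.0, 0.0]
ft_force: [-0.4, -0.2, -0.4]
width: 0.0003
```

```bash
python3 -c "
from h import *
from bench import viewer
show([*cells[1],.155],[*cells[1],.11])
c=viewer.camera('side');cv2.imwrite('pics/side10.png',cv2.resize(c['color'][120:210,280:400,::-1],(800,600),interpolation=cv2.INTER_CUBIC))
"
```

```text
t 26.025 pos [0.5378 0.2565 0.1681] f [-0.43 -0.22 -0.4 ] w 0.0003 turn [-0.  0. -0.]
  -> [0.5404 0.2464 0.155 ] shift [-0.0104  0.0003  0.0131]
  -> [0.5404 0.2464 0.11  ] shift [-0.0104  0.0003  0.0581]
```

View pics/side10.png

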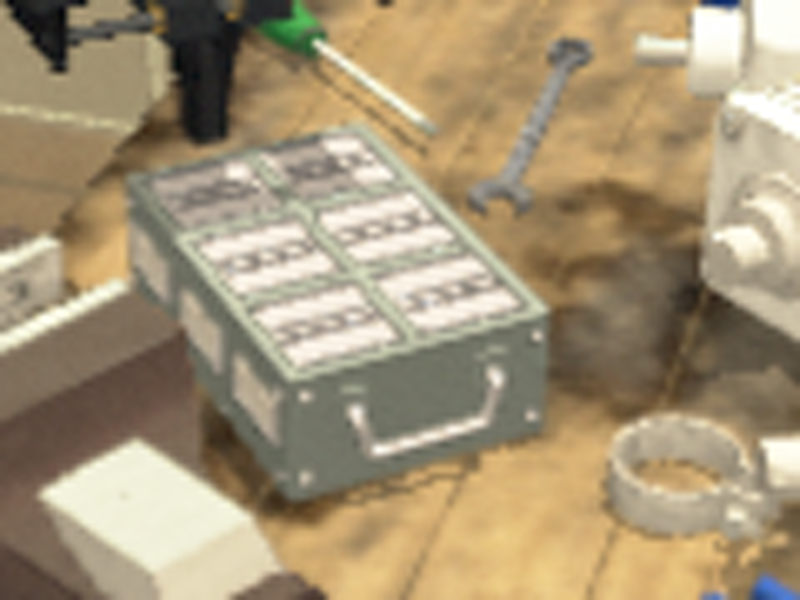

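Emit:
drive_tool(
  plan=[
    {"rx": 0,"ry": 0,"rz": 0,"x": -0.017,"y": 0,"z": 0,"fingers": 0},
    {"rx": 0,"ry": 0,"rz": 0,"x": -0.017,"y": 0,"z": 0.01,"fingers": 0},
    {"rx": 0,"ry": 0,"rz": 0,"x": -0.017,"y": 0,"z": 0.02,"fingers": 0},
    {"rx": 0,"ry": 0,"rz": 0,"x": -0.017,"y": 0,"z": 0.028,"fingers": 0},
    {"rx": 0,"ry": 0,"rz": 0,"x": -0.017,"y": 0,"z": 0.036,"fingers": 0},
    {"rx": 0,"ry": 0,"rz": 0,"x": -0.017,"y": 0,"z": 0.044,"fingers": 0},
    {"rx": 0,"ry": 0,"rz": 0,"x": -0.017,"y": 0,"z": 0.051,"fingers": 0},
    {"rx": 0,"ry": 0,"rz": 0,"x": -0.017,"y": 0,"z": 0.054,"fingers": 0},
    {"rx": 0,"ry": 0,"rz": 0,"x": -0.017,"y": 0,"z": 0.0565,"fingers": 0},
    {"rx": 0,"ry": 0,"rz": 0,"x": -0.017,"y": 0,"z": 0.0585,"fingers": 0},
    {"rx": 0,"ry": 0,"rz": 0,"x": -0.017,"y": 0,"z": 0.0585,"fingers": 0},
    {"rx": 0,"ry": 0,"rz": 0,"x": -0.017,"y": 0,"z": 0.0585,"fingers": 0},
  ],
)

```text
time: 27.58
ee_pos: [0.5417, 0.2401, 0.1106]
eef_rot: [0.625, 0.78, 0.0, 0.0]
ft_force: [-3.6, -2.3, 10.1]
width: 0.0006
```

Emit:
drive_tool(
  plan=[
    {"rx": 0,"ry": 0,"rz": 0,"x": 0,"y": 0,"z": -0.006,"fingers": 0},
    {"rx": 0,"ry": 0,"rz": 0,"x": 0,"y": 0,"z": -0.014,"fingers": 0},
    {"rx": 0,"ry": 0,"rz": 0,"x": 0,"y": 0,"z": -0.022,"fingers": 0},
    {"rx": 0,"ry": 0,"rz": 0,"x": 0,"y": 0,"z": -0.03,"fingers": 0},
    {"rx": 0,"ry": 0,"rz": 0,"x": 0,"y": 0,"z": -0.045,"fingers": 0},
    {"rx": 0,"ry": 0,"rz": 0,"x": 0,"y": 0,"z": -0.08,"fingers": 0},
    {"rx": 0,"ry": 0,"rz": 0,"x": 0,"y": 0,"z": -0.13,"fingers": 0},
    {"rx": 0,"ry": 0,"rz": 0,"x": 0,"y": 0,"z": -0.17,"fingers": 0},
    {"rx": 0,"ry": 0,"rz": 0,"x": -0.05,"y": 0,"z": -0.19,"fingers": 0},
    {"rx": 0,"ry": 0,"rz": 0,"x": -0.1,"y": 0,"z": -0.19,"fingers": 0},
    {"rx": 0,"ry": 0,"rz": 0,"x": -0.15,"y": 0,"z": -0.19,"fingers": 0},
    {"rx": 0,"ry": 0,"rz": 0,"x": -0.2,"y": 0,"z": -0.19,"fingers": 0},
  ],
)

```text
time: 29.08
ee_pos: [0.5853, 0.0439, 0.3005]
eef_rot: [0.625, 0.781, 0.0, 0.0]
ft_force: [-0.3, -0.2, -0.2]
width: 0.0008
```

Emit:
drive_tool(
  plan=[
    {"rx": 0,"ry": 0,"rz": 0,"x": 0,"y": 0,"z": 0,"fingers": 0},
    {"rx": 0,"ry": 0,"rz": 0,"x": 0,"y": 0,"z": 0,"fingers": 0},
    {"rx": 0,"ry": 0,"rz": 0,"x": 0,"y": 0,"z": 0,"fingers": 0},
  ],
)

```text
time: 29.45
ee_pos: [0.5849, 0.0467, 0.3001]
eef_rot: [0.624, 0.781, 0.0, -0.0]
ft_force: [-1.1, 0.1, -0.9]
width: 0.0005
```

```bash
python3 -c "
from h import *
from bench import viewer
show()
c=viewer.camera('side');cv2.imwrite('pics/side11.png',c['color'][:,:,::-1])
"
```

```text
t 29.45 pos [0.5849 0.0467 0.3001] f [-1.06  0.08 -0.92] w 0.0005 turn [ 0.0001 -0.0001  0.0004]
```

View pics/side11.png

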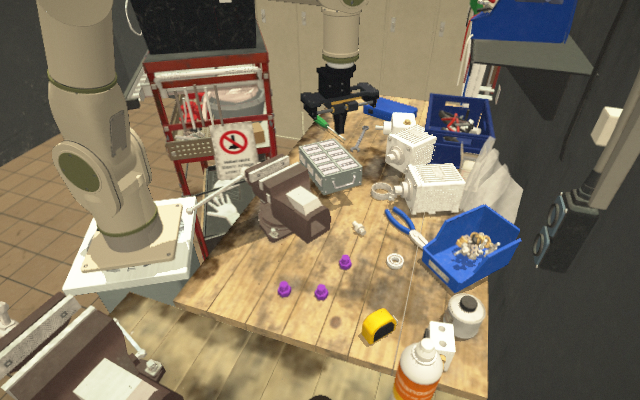

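The picture shows the box shut at (330,165). The hose fitting (358,228), the bearing (395,262), the tape measure (378,327) and the three purple look-alikes are where they were, and the arm touches nothing.

```bash
python3 -c "
from bench import workorder
print(workorder.close_job())"
```

```text
the job is handed in; nothing more can be done
None
```

The fitting is in cell_1 (front row, left) and, by feel, stands upright on the floor. I handed the job in at about 29.5 s.

**Feeling the cells:** I felt cells 3, 2 and 1 with shut fingers before touching the fitting. Cells 3 and 2 stopped me at about 32 mm, so they are taken; the wrist read 57–72 N there, more than was needed. Cell 1 was free down to about 50 mm.

**Placing the fitting:** The first two grips, on the stub, closed at 25.4 and 22.8 mm instead of about 20 mm. I regripped on the hexagon foot (29 mm), stood the fitting upright on cell 1's flaps, let go, and pressed it through with shut fingers.

**Last checks:**
- Pressing at the middle and about 11 mm and 7 mm to either side all stopped at 32 mm depth, within 0.1 mm. That matches the taken cells, so the fitting is upright.
- I could not see inside the cell, so its final position is known only by feel.
- In the last picture the flaps are shut, and the bystanders and the purple look-alikes look unmoved.

**What went wrong:** While checking I moved the fingers sideways inside cell 1. They jammed against a half-shut flap, with a sideways wrist force of about 50 N. I backed off and withdrew cleanly. The flap closed again, and the check made after that still gave 32 mm.

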